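Clamp a plate in a drill jig with its cam and lock it

ROBOT

A 7-joint arm with a two-finger parallel gripper is mounted at the origin on the work surface. World frame = base frame: x ahead of the robot, y to its left, z up, the work surface at z = 0. Lengths are in mm, angles in rad, forces in N, time in s.
With the tool pointing down it reaches from about 425 to 800 mm from the base axis. Payload 8.3 kg.
Tool frame: the origin (TCP) lies at the very end of the fingers, on their centre line; the grasp point (between the pads) lies robot.grasp_offset behind it (robot.grasp_offset is the distance from the TCP to the grasp point, in mm); z points along the fingers, x is the direction in which the jaws open and shut, and the axes are right-handed (so a half turn about z gives the same grasp; the last joint's range is limited). The gripper opens to 85 mm and grips with 20 to 120 N. Pads are 22 mm wide; open, the fingers measure 114 mm over their backs; the gripper's body (76 mm by 85 mm) begins 54 mm behind the grasp point. The pads swing forward as they close: fully open they stand 13 mm farther back than shut.
Start: joints at [-1.174, 0.383, 0.016, 1.37, -0.006, 1.388, -0.046], TCP at [277.301, 560.093, 192.379] pointing down, gripper open.
Joint ranges: [-2.95, 2.95], [-0.25, 2.06], [-1.52, 1.56], [0.18, 2.33], [-1.44, 4.58], [0.02, 2.06], [-3.01, 3.01]. Speed limits (rad/s): [2.39, 2.39, 3.01, 3.01, 3.14, 3.14, 3.14].

INTERFACE

Orientations are given as a 3x3 rotation matrix whose columns are the frame's x, y, z axes.
In Python, from cell import telemetry, imaging, order, robot gives the robot as it stands. The module is installed in compiled form; this text tells all that it offers.
- The arm moves only by the shell command python3 -m jog 'ROWS' [FORCE]. ROWS is JSON, a list of rows, each a list of 3 entries, a list of its own where there are three numbers: the finger opening in m, from 0 to 0.0854, then the shift along the tool's x, y, z in m, then the turn, a rotation vector about the tool's x, y, z in degrees. A call has 1 to 20 rows; each row is the pose to reach, as a shift and turn from the pose commanded when the call began, along the tool's axes at that moment; what a row does not reach only later rows make up. A row lasts 1/10 s, in which the tool goes at most 50 mm and 8.59 degrees, less where a joint would pass 70% of its speed; a pose out of reach is approached as far as the arm can. A call with a gripper value outside its range is refused whole. The fingers move at their own pace and stop on an object; FORCE is the grip in N (left out, the last holds). Time passes only in rows, so rows that repeat a pose let the fingers close. It gives the time, the measured TCP pose, the force and the opening at its end, in the units of the state.
- telemetry.read_state(): the state, without advancing time (a new reading comes with each control period).
- imaging.read_camera(name): name is "scene" or "top" or "wrist"; returns the picture (400x640x3 uint8, red, green, blue); there is no depth.
- imaging.camera_model(name): a dict with "K" (3x3 intrinsics, pixels), "R" (3x3) and "t" (3): a world point X has camera coordinates R X + t. Camera axes: x right, y down, z forward; pixel columns grow to the right and rows downward; lengths in mm; the calibration is good to about 2 mm. A picture is of the moment at which its call begins: read the wrist's pose just before it. camera_model takes no time and is no camera call; for the wrist camera it gives the pose at the moment of the call.
- order.finish_job(): hands the job in, once; it reports no verdict.
The state is a dict: "time_s": time; "joints": joint angles; "dq": joint speeds; "joint_torque": joint torques, N m; "tool_pos": TCP position; "eef_rot": TCP orientation; "ft_force": force on the tool from outside, world axes, zero at the start; "wrist_torque": the same for the moment, N m; "gripper_width": finger opening in mm.
Only numpy, scipy, OpenCV 4.12 (cv2) and the standard library are available. Lean on these libraries where they do the work, as an engineer would, in place of code of your own. Each camera call takes 0.05 s, during which the arm holds its last target. There are 200 camera calls.

TASK

Clamp the aluminium plate in the drill jig: swing the cam's knob handle until the cam's high point bears squarely on the sprung jaw, with the handle in line with the jig and pointing straight away from the plate. Then, and only then, push the short lock lever through its quarter turn against its stop pin. Leave the cam at its high point, let go of everything, and do not disturb the tools and things lying around the jig.

Things in the scene. Friction and masses are not known exactly. Their poses are not given: they have to be found in the camera images.
- jig: Fixed green drill jig. Origin: on the cam's vertical axis, at table level; +x runs from the cam to jaw, plate and dark steel fence (roughly away from the robot); z up. Base 18 mm thick, x -70 to 215, y -105 to 120 mm. Fence face at x = 149 mm, its top 60 mm above the table; jaw, guides and cam lobe stay below 46 mm. A short bright line on the base at x = -58, y = 0 marks the centre line.
- cam (a joint): Angle of the pear-shaped steel cam (nose 44 mm from the axis), rad. 0 = nose (high point) square on the jaw, handle along the jig's -x; positive = anticlockwise from above (at 1.57 handle along -y). Starts at 1.2 to 2.2, so turn it clockwise; range -0.9 to 2.5, no stop at 0. Friction (2 N at the knob) holds it where left; from 0.75 on, where the nose meets the jaw, up to 3 N more is needed.
- cam_knob (a point): Point on the axis of the black upright knob on the cam's handle, 90 mm above the table. Knob: round post 26 mm across, 58 to 120 mm above the table, 105 mm from the cam axis on the side opposite the nose, on a steel bar 22 mm wide, top 58 mm above the table.
- cam_axis (a point): Point on the cam's vertical axis, on top of its hub, 65 mm above the table.
- jaw (a joint): Travel of the sprung steel jaw (the cam's follower, 68 mm wide) along the jig's +x, m. 0 = spring-returned, its flat back face 36 mm from the cam axis; about 0.008 with the cam at its high point.
- pad (a joint): Position of the sprung pressure pad carried on the jaw's front, m, relative to the jaw: 0 = free, negative = pressed back by the plate (about -0.003 when clamped, 2.5 N per mm). It moves by itself as the jaw clamps.
- lock (a joint): Angle of the lock lever about its vertical axis, rad. 0 = lever along the jig's +y (unlocked); grows anticlockwise seen from above, to 1.571 at the stop, lever along the jig's -x. Starts between 0 and 0.2. Friction 0.15 N m (about 2 N at the paddle); it stays where it is left.
- lock_paddle (a point): Middle of the lock lever's black upright paddle, 88 mm above the table, 70 mm from the lever's axis. The paddle is 40 mm long (along the lever), 12 mm thick and 50 mm tall (58 to 108 mm above the table); the steel lever bar under it is 20 mm wide, 85 mm long, top 58 mm above the table.
- lock_axis (a point): Point on the lock lever's vertical axis, 60 mm above the table, at x = 20, y = 90 mm in the jig. The steel stop pin (10 mm across, top 60 mm above the table) stands at x = -18, y = 74.5 mm in the jig.
- plate: Loose aluminium plate, 60 mm (its x) x 120 mm (its y) x 30 mm tall, with two dark centre marks, lying on the jig's base between pad and fence with about 5 mm of play. Origin: centre of its underside, 18 mm above the table. The jaw pushes it against the fence; it need not be touched.
- spanner: Loose steel spanner, 170 mm, lying at the jig's -y side. Origin near its middle. Bystander.
- oil: Loose white oil bottle, 56 mm across, 150 mm tall, standing at the jig's -y side. Origin: centre of its underside. Bystander.
- chuck_key: Loose steel chuck key, T-shaped, about 145 x 80 mm, 20 mm high, lying at the jig's +y side. Origin at its shaft's end, table level. Bystander.
- spring_coil: Loose dark flat coil spring, a ring 64 mm across, 14 mm high, lying on the table at the jig's +y side. Origin: centre of its underside. Bystander.
Things that resemble listed ones, but are neither listed nor needed, are in the scene too. Leave any turquoise or yellow look-alike of the plate alone.

How it is judged (in metres and radians):
On the way, in this order (a step that is already met when the one before it is completed fails the run):
1. the cam's high point bears on the jaw and the plate is clamped (value of joint cam between -0.15 and 0.15 rad and value of joint jaw above 0.006 m and value of joint pad below -0.001 m), for 0.3 s.
2. the lock lever is against its stop (value of joint lock above 1.48 rad), for 0.2 s.
At the end, for the whole second after the job is handed in: Cam within 0.15 rad of its high point, jaw forward over 6 mm, pad pressed back over 1 mm by the plate, which lies flat against the fence (centre 117.5 to 122 mm from the cam axis); lock lever within 0.09 rad of its stop; all at rest (all of step 1 and value of joint lock above 1.48 rad and velocity of joint cam between -0.05 and 0.05 rad/s and linear speed of plate below 0.02 m/s and x of plate in the frame of jig between 0.1175 and 0.122 m and z of plate in the frame of jig below 0.021 m); the robot touches nothing.
It fails at once if the lock lever is swung (past 0.5 rad) before the cam is at its high point (while the cam is more than 0.3 rad off) (value of joint lock above 0.5 rad and (value of joint cam above 0.3 rad or value of joint cam below -0.3 rad)).
It fails at once if the spanner is moved more than 30 mm (distance of spanner from where it was at the start of the episode above 0.03 m).
It fails at once if the oil bottle is moved more than 30 mm (distance of oil from where it was at the start of the episode above 0.03 m).
It fails at once if the chuck key is moved more than 30 mm (distance of chuck_key from where it was at the start of the episode above 0.03 m).
It fails at once if the coil spring is moved more than 30 mm (distance of spring_coil from where it was at the start of the episode above 0.03 m).
It also fails if it takes over 64 s, if anything falls off the work surface, if the arm or the gripper's body presses on something with over 40 N, if the wrist force passes 120 N, or if a joint passes its speed limit or range.

## Working session

There is one attempt and no reset: what is moved stays moved. The work goes in short steps, Python scripts to look and compute and a shell command to move; the robot and the scene stay as the last step left them, time stands still between calls to the robot, and variables do not carry over. Pictures are saved under pics/ and viewed, about 8 in all and at most 12, crops included, and the job is handed in when it is done.

```bash
mkdir -p pics
python3 - <<'E'
from cell import telemetry, imaging, robot
import cv2
s=telemetry.read_state(); print(s['time_s'],s['tool_pos'],s['eef_rot'],s['gripper_width'],robot.grasp_offset)
for n in('top','scene'):
    im=imaging.read_camera(n); cv2.imwrite(f'pics/{n}0.png',im[:,:,::-1]); m=imaging.camera_model(n); print(n,m)
E
```

```text
0.0 [277.03867905 559.6188433  191.3720278 ] [[ 4.43647795e-01  8.96200818e-01 -8.52597913e-04]
 [ 8.96199150e-01 -4.43648615e-01 -1.72948782e-03]
 [-1.92822228e-03  3.18593248e-06 -9.99998141e-01]] 85.38827885719633 18.700000000000003
top {'K': array([[407.26085618,   0.        , 320.87845335],
       [  0.        , 407.26085618, 197.06542055],
       [  0.        ,   0.        ,   1.        ]]), 'R': array([[ 0.02564044, -0.99959711, -0.01217282],
       [-0.99490493, -0.02432864, -0.09783809],
       [ 0.09750252,  0.01461941, -0.9951279 ]]), 't': array([ 15.32289652, 538.82199357, 921.34147258])}
scene {'K': array([[362.75083894,   0.        , 319.96061905],
       [  0.        , 362.75083894, 200.5621913 ],
       [  0.        ,   0.        ,   1.        ]]), 'R': array([[-0.40835717,  0.91274461, -0.01190405],
       [ 0.74856628,  0.3273846 , -0.57660025],
       [-0.52239156, -0.24436981, -0.81693968]]), 't': array([ 211.64705272, -381.15919523, 1075.06217724])}
```

View pics/top0.png

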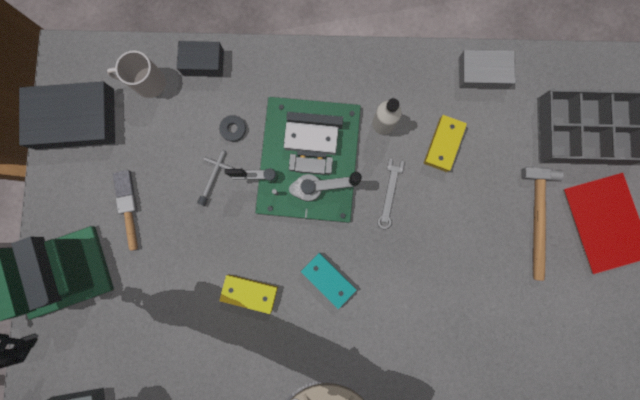

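View pics/scene0.png

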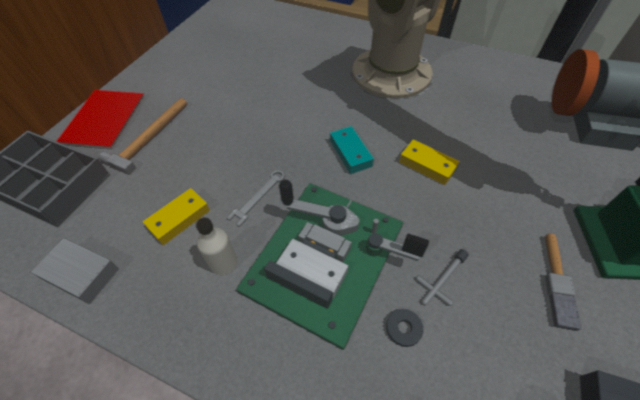

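The top view shows the green jig at about (308,160). Its cam hub is at (308,187), the knob at (355,178), the lock axis at (270,175) and the paddle at (235,172). The spanner (390,195) and bottle (388,115) lie on the −y side, and the chuck key (213,178) and coil (232,128) on the +y side. The scene view agrees. The green box at (55,270) is a look-alike and not the jig, since it has no cam or lever.

```bash
cat > h.py <<'E'
import numpy as np, cv2
from cell import telemetry, imaging
def ray(m,uv,z):
    uv=np.atleast_2d(uv).astype(float)
    d=np.c_[uv,np.ones(len(uv))]@np.linalg.inv(m['K']).T@m['R']; c=-m['R'].T@m['t']
    return c+d*((z-c[2])/d[:,2])[:,None]
def proj(m,X):
    p=(np.atleast_2d(X)@m['R'].T+m['t'])@m['K'].T; return p[:,:2]/p[:,2:]
def green(im,c):
    h=cv2.cvtColor(im,cv2.COLOR_RGB2HSV); k=cv2.inRange(h,(60,80,40),(95,255,160))
    cs,_=cv2.findContours(k,cv2.RETR_EXTERNAL,cv2.CHAIN_APPROX_NONE)
    return max((q for q in cs if cv2.pointPolygonTest(cv2.convexHull(q),c,False)>0),key=cv2.contourArea)[:,0]
def jig(n,im,c):
    m=imaging.camera_model(n); P=ray(m,green(im,c),18)[:,:2]
    (cx,cy),wh,a=cv2.minAreaRect(P.astype(np.float32))
    th=np.deg2rad(a); th=(th+np.pi/4)%(np.pi/2)-np.pi/4
    R=np.array([[np.cos(th),-np.sin(th)],[np.sin(th),np.cos(th)]])
    return np.array([cx,cy])-R@[72.5,7.5],th,wh,R
E
python3 - <<'E'
from h import *
for n,c in(('top',(345,205)),('scene',(320,320))):
    im=cv2.imread(f'pics/{n}0.png')[:,:,::-1].copy(); m=imaging.camera_model(n)
    o,th,wh,R=jig(n,im,c); print(n,o,th,wh)
    W=lambda p:np.r_[o+R@np.array(p[:2]),p[2]]
    h=cv2.cvtColor(im,cv2.COLOR_RGB2HSV); k=cv2.inRange(im,(0,0,0),(45,45,45))
    N,l,st,ce=cv2.connectedComponentsWithStats(k)
    for i in range(1,N):
        if st[i,4]>15:
            q=[(ray(m,ce[i],z)[0,:2]-o)@R for z in(90,120)]
            if np.linalg.norm(q[0]-[60,0])<190: print(ce[i].round(1),st[i],*[x.round(0) for x in q])
    if n=='top': x,y=225,90
    else: x,y=230,160
    cr=cv2.resize(im[y:y+140,x:x+190],None,fx=4,fy=4,interpolation=cv2.INTER_CUBIC)
    for p in([0,0,65],[20,90,60],[-58,0,18],[-70,-105,18],[215,120,18],[149,0,60],[-18,74.5,60]):
        u=(proj(m,W(p))[0]-[x,y])*4; cv2.circle(cr,tuple(int(v) for v in u),4,(255,0,0),1)
    cv2.imwrite(f'pics/{n}1.png',cr[:,:,::-1])
E
```

```text
top [557.8331782   58.91720459] -0.07181307090036793 (220.7126922607422, 280.81707763671875)
[237.5 173.7] [227 170  19   6  56] [ 10. 154.] [  6. 147.]
[354.7 181. ] [350 176  11   9  44] [  19. -103.] [  14. -101.]
scene [563.73571577  58.87273424] -0.06889131686844241 (222.48265075683594, 283.4460144042969)
[285.9 192. ] [280 181  13  24 229] [  20. -104.] [ 38. -90.]
[414.8 244.9] [403 235  25  21 355] [ 14. 159.] [ 32. 159.]
[296.9 289.1] [267 272  61  34 280] [182.  15.] [191.  23.]
```

View pics/top1.png

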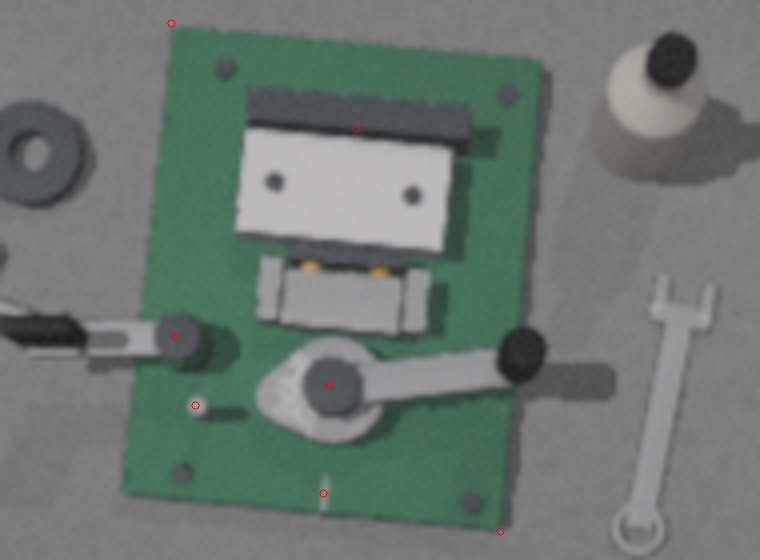

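The overlay (red circles) matches: the hub (330,385), lock axis (175,335), stop pin (195,405) and centre mark (323,493) all sit where the fitted jig pose puts them. The origin is about (559,59) with yaw −0.070. The knob is the black post at crop (522,353) on the cam's bar. The black bottle cap at (670,60) is the only similar thing, and it is on no bar. From the knob I get cam ≈ 1.75. The paddle (45,330) gives lock ≈ 0.1. I'll now go above the knob.

```bash
python3 -m jog '[[0.055,[-0.411,0.532,-0.010],[0,0,57]],[0.055,[-0.411,0.532,-0.010],[0,0,57]],[0.055,[-0.411,0.532,-0.010],[0,0,57]],[0.055,[-0.411,0.532,-0.010],[0,0,57]],[0.055,[-0.411,0.532,-0.010],[0,0,57]],[0.055,[-0.411,0.532,-0.010],[0,0,57]],[0.055,[-0.411,0.532,-0.010],[0,0,57]],[0.055,[-0.411,0.532,-0.010],[0,0,57]],[0.055,[-0.411,0.532,-0.010],[0,0,57]],[0.055,[-0.411,0.532,-0.010],[0,0,57]],[0.055,[-0.411,0.532,-0.010],[0,0,57]],[0.055,[-0.411,0.532,-0.010],[0,0,57]],[0.055,[-0.411,0.532,-0.010],[0,0,57]],[0.055,[-0.411,0.532,-0.010],[0,0,57]],[0.055,[-0.411,0.532,-0.010],[0,0,57]],[0.055,[-0.411,0.532,-0.010],[0,0,57]],[0.055,[-0.411,0.532,-0.010],[0,0,57]],[0.055,[-0.411,0.532,-0.010],[0,0,57]],[0.055,[-0.411,0.532,-0.010],[0,0,57]],[0.055,[-0.411,0.532,-0.010],[0,0,57]]]'
python3 - <<'E'
from h import *
s=telemetry.read_state(); print(s['time_s'],s['joints'],s['tool_pos'],s['eef_rot'],s['ft_force'])
m=imaging.camera_model('wrist'); im=imaging.read_camera('wrist').copy()
p=np.array([571,-45.3]); print(proj(m,[[571,-45.3,120],[571,-45.3,58],[559,59,65]]))
for z in(120,58): cv2.circle(im,tuple(int(v) for v in proj(m,[571,-45.3,z])[0]),5,(255,0,0),1)
cv2.circle(im,tuple(int(v) for v in proj(m,[559,59,65])[0]),5,(255,0,0),1)
cv2.imwrite('pics/w0.png',im[:,:,::-1])
E
```

```text
time_s: 2.1
tool_pos: [571.6, -43.5, 202.5]
eef_rot: [[0.993, 0.117, 0.0], [0.117, -0.993, 0.0], [0.0, -0.0, -1.0]]
ft_force: [-0.1, -0.4, -0.6]
gripper_width: 54.6
2.1 [-0.43814326  0.29118461  0.57978329  1.52309867 -0.16142266  1.37525045
  0.27118453] [571.62067404 -43.4787454  202.51424816] [[ 9.93108706e-01  1.17196752e-01  1.35885430e-04]
 [ 1.17196695e-01 -9.93108653e-01  3.71878748e-04]
 [ 1.78531978e-04 -3.53390699e-04 -9.99999922e-01]] [-0.09630415 -0.38950261 -0.59852868]
[[321.89319346 199.25067971]
 [322.00020756 182.42206324]
 [322.32028771  80.92549588]]
```

View pics/w0.png

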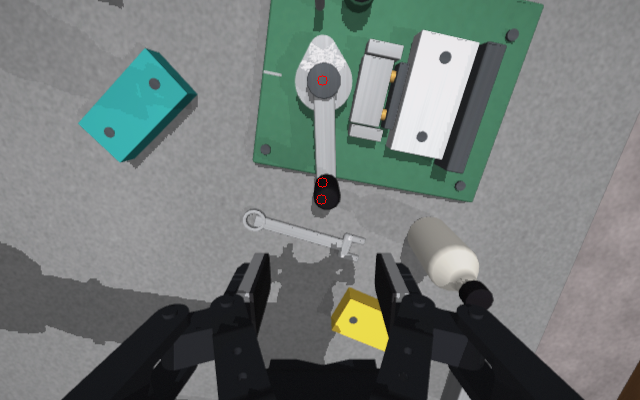

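The wrist view shows the hub at (322,81), on the prediction. The knob top is at about (327,198), 5 px right of its prediction, so the knob is near (575,−45) at radius 105 mm and cam ≈ 1.79. The fingers clear the bottle and the spanner. Next I descend and cage the knob.

```bash
python3 -m jog '[[0.055,[0.003,0.002,0.04],[0,0,-2]],[0.055,[0.003,0.002,0.07],[0,0,-2]],[0.055,[0.003,0.002,0.10],[0,0,-2]],[0.055,[0.003,0.002,0.115],[0,0,-2]],[0.055,[0.003,0.002,0.13],[0,0,-2]],[0.055,[0.003,0.002,0.13],[0,0,-2]],[0.032,[0.003,0.002,0.13],[0,0,-2]],[0.032,[0.003,0.002,0.13],[0,0,-2]],[0.032,[0.003,0.002,0.13],[0,0,-2]],[0.032,[0.003,0.002,0.13],[0,0,-2]],[0.032,[0.003,0.002,0.13],[0,0,-2]],[0.032,[0.003,0.002,0.13],[0,0,-2]]]' 20
cat > arc.py <<'E'
# arc.py cx cy yaw1_deg n [push_mm]: rows turning the present tool pose about world (cx,cy) by dyaw
import sys
from h import *
cx,cy,dyaw,n=map(float,sys.argv[1:5]); s=telemetry.read_state()
p,R=np.array(s['tool_pos']),np.array(s['eef_rot']); r=p[:2]-[cx,cy]
print(s['time_s'],p.round(1),'r',np.hypot(*r).round(1),'ang',np.rad2deg(np.arctan2(r[1],r[0])).round(1),'yaw',np.rad2deg(np.arctan2(R[1,0],R[0,0])).round(1),s['ft_force'].round(1),s['joints'].round(2),s['gripper_width'])
for i in range(1,int(n)+1):
    a=np.deg2rad(dyaw*i/n); q=np.array([[np.cos(a),-np.sin(a)],[np.sin(a),np.cos(a)]])@r+[cx,cy]-p[:2]
    d=R.T@np.r_[q,0]; print([round(float(v)/1000,3) for v in d[:2]],round(-dyaw*i/n,1))
E
python3 arc.py 559 59 -101 20
```

```text
time_s: 3.35
tool_pos: [575.0, -45.9, 72.6]
eef_rot: [[0.989, 0.151, 0.0], [0.151, -0.989, 0.0], [0.0, -0.0, -1.0]]
ft_force: [0.7, -0.3, -0.5]
gripper_width: 32.1
3.35 [575.  -45.9  72.6] r 106.1 ang -81.3 yaw 8.7 [ 0.7 -0.3 -0.5] [-0.4   0.4   0.54  1.69 -0.23  1.11  0.36] 32.139901220467095
[-0.009, -0.0] 5.0
[-0.019, -0.002] 10.1
[-0.028, -0.004] 15.2
[-0.037, -0.007] 20.2
[-0.045, -0.01] 25.2
[-0.054, -0.014] 30.3
[-0.061, -0.02] 35.4
[-0.069, -0.025] 40.4
[-0.076, -0.032] 45.5
[-0.082, -0.039] 50.5
[-0.088, -0.046] 55.5
[-0.092, -0.054] 60.6
[-0.097, -0.062] 65.7
[-0.1, -0.071] 70.7
[-0.103, -0.08] 75.8
[-0.105, -0.089] 80.8
[-0.106, -0.098] 85.8
[-0.106, -0.108] 90.9
[-0.106, -0.117] 96.0
[-0.104, -0.126] 101.0
```

```bash
python3 -m jog '[[0.032,[-0.009,0,0],[0,0,5]],[0.032,[-0.019,-0.002,0],[0,0,10]],[0.032,[-0.028,-0.004,0],[0,0,15]],[0.032,[-0.037,-0.007,0],[0,0,20]],[0.032,[-0.045,-0.010,0],[0,0,25]],[0.032,[-0.054,-0.014,0],[0,0,30]],[0.032,[-0.061,-0.020,0],[0,0,35]],[0.032,[-0.069,-0.025,0],[0,0,40]],[0.032,[-0.076,-0.032,0],[0,0,45]],[0.032,[-0.082,-0.039,0],[0,0,50]],[0.032,[-0.088,-0.046,0],[0,0,55]],[0.032,[-0.092,-0.054,0],[0,0,60]],[0.032,[-0.097,-0.062,0],[0,0,65]],[0.032,[-0.100,-0.071,0],[0,0,71]],[0.032,[-0.103,-0.080,0],[0,0,76]],[0.032,[-0.105,-0.089,0],[0,0,81]],[0.032,[-0.106,-0.098,0],[0,0,86]],[0.032,[-0.106,-0.098,0],[0,0,86]],[0.032,[-0.106,-0.098,0],[0,0,86]]]'; python3 arc.py 559 59 -18 6
```

```text
time_s: 5.25
tool_pos: [455.3, 35.1, 72.5]
eef_rot: [[0.222, -0.975, -0.0], [-0.975, -0.222, 0.0], [-0.0, 0.0, -1.0]]
ft_force: [-0.2, 0.7, -0.3]
gripper_width: 31.9
5.25 [455.3  35.1  72.5] r 106.4 ang -167.0 yaw -77.2 [-0.2  0.7 -0.3] [-0.85  0.14  0.77  2.   -0.12  1.04 -1.38] 31.94975037997719
[-0.006, -0.0] 3.0
[-0.011, -0.001] 6.0
[-0.017, -0.001] 9.0
[-0.022, -0.002] 12.0
[-0.028, -0.004] 15.0
[-0.033, -0.005] 18.0
```

```bash
python3 -m jog '[[0.032,[-0.006,0,0],[0,0,3]],[0.032,[-0.011,-0.001,0],[0,0,6]],[0.032,[-0.017,-0.001,0],[0,0,9]],[0.032,[-0.022,-0.002,0],[0,0,12]],[0.032,[-0.028,-0.004,0],[0,0,15]],[0.032,[-0.033,-0.005,0],[0,0,18]],[0.032,[-0.033,-0.005,0],[0,0,18]],[0.032,[-0.033,-0.005,0],[0,0,18]]]'
python3 - <<'E'
from h import *
m=imaging.camera_model('wrist'); im=imaging.read_camera('wrist').copy(); t=imaging.read_camera('top')
cv2.imwrite('pics/w1.png',np.hstack([cv2.resize(im,None,fx=.65,fy=.65),cv2.resize(t[100:230,240:370],(260,260))])[:,:,::-1] if 0 else im[:,:,::-1]); cv2.imwrite('pics/t2.png',t[:,:,::-1])
s=imaging.read_camera('scene'); cv2.imwrite('pics/s2.png',s[:,:,::-1])
A=cv2.resize(t[90:230,225:375],(380,355)); B=cv2.resize(s[160:300,240:430],(400,295)); B=cv2.copyMakeBorder(B,0,60,0,0,0)
cv2.imwrite('pics/c2.png',np.hstack([A,B])[:,:,::-1])
E
```

```text
time_s: 6.05
tool_pos: [453.0, 67.5, 72.4]
eef_rot: [[-0.091, -0.996, -0.0], [-0.996, 0.091, -0.0], [0.0, 0.0, -1.0]]
ft_force: [0.7, -2.1, 1.0]
gripper_width: 32.1
```

View pics/c2.png

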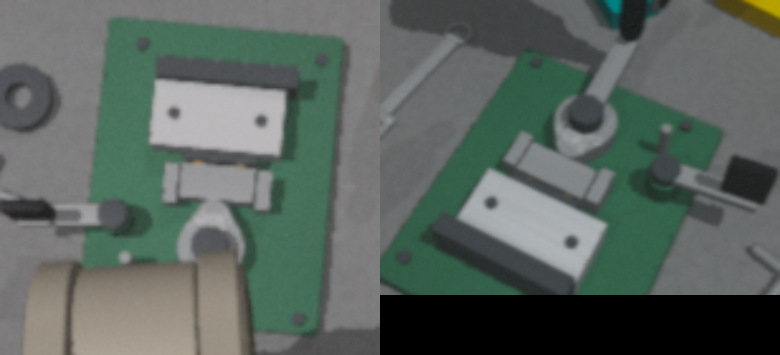

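The composite shows the nose at (210,210) pointing at the jaw, the jaw forward against the plate, the plate close to the fence, and the lock lever unmoved. I'll release the knob, back off upwards and measure the handle with the arm out of the way.

```bash
python3 -m jog '[[0.05,[0.002,0,0],[0,0,0]],[0.05,[0.002,0,0],[0,0,0]],[0.05,[0.002,0,0],[0,0,0]],[0.05,[0.002,0,-0.04],[0,0,0]],[0.05,[0.002,0,-0.08],[0,0,0]],[0.05,[0.002,0,-0.12],[0,0,0]],[0.05,[0,0.05,-0.12],[0,0,0]],[0.05,[0,-0.03,-0.12],[0,0,0]],[0.05,[0,-0.03,-0.12],[0,0,0]],[0.05,[0,-0.03,-0.12],[0,0,0]]]'
python3 - <<'E'
from h import *
s=telemetry.read_state(); print(s['tool_pos'],s['joints'].round(2))
m=imaging.camera_model('wrist'); im=imaging.read_camera('wrist').copy()
o=np.array([559,59]);th=-.07;R=np.array([[np.cos(th),-np.sin(th)],[np.sin(th),np.cos(th)]])
for q in([0,0,65],[-105,0,120],[20,90,60],[-58,0,18],[149,0,60],[13,159.6,108],[-18,74.5,60]):
    u=proj(m,np.r_[o+R@q[:2],q[2]])[0]; print(q,u); cv2.circle(im,tuple(int(v) for v in u),5,(255,0,0),1)
cv2.imwrite('pics/w2.png',im[:,:,::-1])
E
```

```text
time_s: 7.2
tool_pos: [484.3, 66.3, 193.3]
eef_rot: [[-0.092, -0.996, 0.003], [-0.996, 0.092, 0.003], [-0.004, -0.003, -1.0]]
ft_force: [-0.0, -0.3, 0.6]
gripper_width: 49.8
[484.32315175  66.26129352 193.30125045] [-1.    0.09  0.86  1.76 -0.07  1.32 -1.78]
[0, 0, 65] [323.86863831 109.82683908]
[-105, 0, 120] [326.20185195 230.04812391]
[20, 90, 60] [232.06637111  90.49028007]
[-58, 0, 18] [324.7674434  159.80182271]
[149, 0, 60] [320.37983509 -74.82896876]
[13, 159.6, 108] [134.32863732  98.94932214]
[-18, 74.5, 60] [251.47497517 129.75980125]
```

View pics/w2.png

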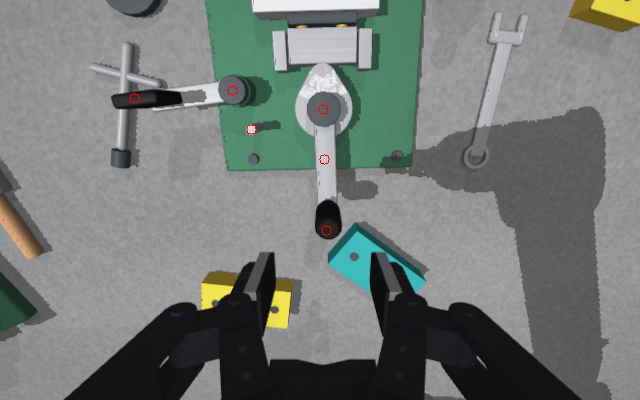

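The wrist view shows the knob top at (328,232) against (326,230) predicted for cam = 0, so the cam is within about 0.02 rad. The nose is at (322,68) on the jaw, and the pin and lock axis fall on their predictions. The paddle (134,99) fits lock ≈ 0.1. Next I go above the paddle.

```bash
python3 -m jog '[[0.045,[-0.16,-0.085,0],[0,0,-97]],[0.045,[-0.16,-0.085,0],[0,0,-97]],[0.045,[-0.16,-0.085,0],[0,0,-97]],[0.045,[-0.16,-0.085,0],[0,0,-97]],[0.045,[-0.16,-0.085,0],[0,0,-97]],[0.045,[-0.16,-0.085,0],[0,0,-97]],[0.045,[-0.16,-0.085,0],[0,0,-97]],[0.045,[-0.16,-0.085,0],[0,0,-97]],[0.045,[-0.16,-0.085,0],[0,0,-97]],[0.045,[-0.16,-0.085,0],[0,0,-97]],[0.045,[-0.16,-0.085,0],[0,0,-97]],[0.045,[-0.16,-0.085,0],[0,0,-97]],[0.045,[-0.16,-0.085,0],[0,0,-97]],[0.045,[-0.16,-0.085,0],[0,0,-97]],[0.045,[-0.16,-0.085,0],[0,0,-97]],[0.045,[-0.16,-0.085,0],[0,0,-97]]]'
python3 - <<'E'
from h import *
s=telemetry.read_state(); print(s['tool_pos'],s['joints'].round(2))
m=imaging.camera_model('wrist'); im=imaging.read_camera('wrist').copy()
for X in([583.1,217.3,108],[583.1,217.3,58],[585.2,147.4,60]):
    u=proj(m,X)[0]; print(X,u); cv2.circle(im,tuple(int(v) for v in u),3,(255,0,0),1)
cv2.imwrite('pics/w3.png',im[:,:,::-1])
E
```

```text
time_s: 8.85
tool_pos: [582.3, 216.9, 192.2]
eef_rot: [[1.0, 0.028, -0.0], [0.028, -1.0, -0.0], [-0.0, 0.0, -1.0]]
ft_force: [-0.3, 0.5, -0.4]
gripper_width: 45.2
[582.29921936 216.90742743 192.2186312 ] [-0.77  0.4   0.5   1.4  -0.19  1.39 -0.24]
[583.1, 217.3, 108] [323.77769599 196.4682071 ]
[583.1, 217.3, 58] [323.61499142 182.83580928]
[585.2, 147.4, 60] [323.61282199 242.10087673]
```

View pics/w3.png

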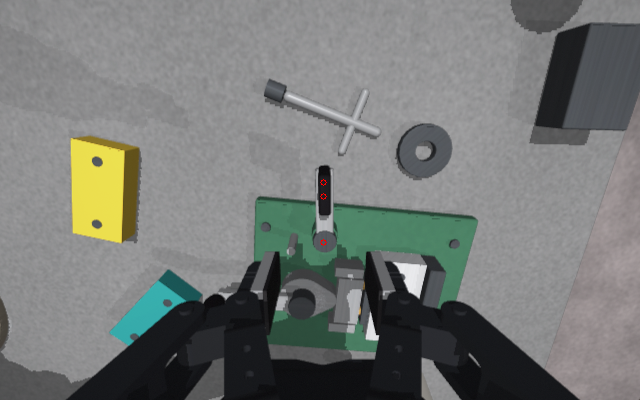

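The paddle at (323,190) sits exactly on the predicted points and is centred between the fingers. I'll descend around it.

```bash
python3 -m jog '[[0.045,[0.001,0,0.04],[0,0,0]],[0.045,[0.001,0,0.07],[0,0,0]],[0.045,[0.001,0,0.095],[0,0,0]],[0.045,[0.001,0,0.11],[0,0,0]],[0.045,[0.001,0,0.119],[0,0,0]],[0.045,[0.001,0,0.119],[0,0,0]],[0.026,[0.001,0,0.119],[0,0,0]],[0.026,[0.001,0,0.119],[0,0,0]],[0.026,[0.001,0,0.119],[0,0,0]],[0.026,[0.001,0,0.119],[0,0,0]],[0.026,[0.001,0,0.119],[0,0,0]]]' 20; python3 arc.py 585.2 147.4 84 18
```

```text
time_s: 10.0
tool_pos: [583.6, 217.0, 73.7]
eef_rot: [[1.0, 0.029, 0.0], [0.029, -1.0, 0.0], [0.0, -0.0, -1.0]]
ft_force: [-0.4, -0.2, -0.1]
gripper_width: 25.7
10.0 [583.6 217.   73.7] r 69.6 ang 91.3 yaw 1.7 [-0.4 -0.2 -0.1] [-0.75  0.49  0.47  1.55 -0.23  1.16 -0.2 ] 25.718031730596977
[-0.006, 0.0] -4.7
[-0.011, 0.001] -9.3
[-0.017, 0.002] -14.0
[-0.022, 0.004] -18.7
[-0.028, 0.006] -23.3
[-0.033, 0.008] -28.0
[-0.038, 0.011] -32.7
[-0.042, 0.014] -37.3
[-0.047, 0.018] -42.0
[-0.051, 0.022] -46.7
[-0.055, 0.026] -51.3
[-0.058, 0.03] -56.0
[-0.061, 0.035] -60.7
[-0.063, 0.04] -65.3
[-0.066, 0.045] -70.0
[-0.067, 0.051] -74.7
[-0.069, 0.056] -79.3
[-0.07, 0.062] -84.0
```

```bash
python3 -m jog '[[0.026,[-0.006,0,0],[0,0,-5]],[0.026,[-0.011,0.001,0],[0,0,-9]],[0.026,[-0.017,0.002,0],[0,0,-14]],[0.026,[-0.022,0.004,0],[0,0,-19]],[0.026,[-0.028,0.006,0],[0,0,-23]],[0.026,[-0.033,0.008,0],[0,0,-28]],[0.026,[-0.038,0.011,0],[0,0,-33]],[0.026,[-0.042,0.014,0],[0,0,-37]],[0.026,[-0.047,0.018,0],[0,0,-42]],[0.026,[-0.051,0.022,0],[0,0,-47]],[0.026,[-0.055,0.026,0],[0,0,-51]],[0.026,[-0.058,0.030,0],[0,0,-56]],[0.026,[-0.061,0.035,0],[0,0,-61]],[0.026,[-0.063,0.040,0],[0,0,-65]],[0.026,[-0.066,0.045,0],[0,0,-70]],[0.026,[-0.067,0.051,0],[0,0,-75]],[0.026,[-0.069,0.056,0],[0,0,-79]],[0.026,[-0.069,0.056,0],[0,0,-79]],[0.026,[-0.069,0.056,0],[0,0,-79]]]'; python3 arc.py 585.2 147.4 12 6
```

```text
time_s: 11.9
tool_pos: [516.1, 159.1, 73.5]
eef_rot: [[0.165, 0.986, 0.0], [0.986, -0.165, 0.0], [0.0, 0.0, -1.0]]
ft_force: [-0.1, 0.4, -0.9]
gripper_width: 26.3
11.9 [516.1 159.1  73.5] r 70.0 ang 170.4 yaw 80.5 [-0.1  0.4 -0.9] [-0.57  0.3   0.25  1.78 -0.08  1.08  1.12] 26.269436899512634
[-0.002, 0.0] -2.0
[-0.005, 0.0] -4.0
[-0.007, 0.0] -6.0
[-0.01, 0.001] -8.0
[-0.012, 0.001] -10.0
[-0.015, 0.001] -12.0
```

```bash
python3 -m jog '[[0.026,[-0.003,0,0],[0,0,-2]],[0.026,[-0.006,0,0],[0,0,-4]],[0.026,[-0.009,0,0],[0,0,-6]],[0.026,[-0.011,0,0],[0,0,-6]],[0.026,[-0.012,0,0],[0,0,-6]],[0.026,[-0.013,0,0],[0,0,-6]],[0.026,[-0.013,0,0],[0,0,-6]],[0.026,[-0.013,0,0],[0,0,-6]]]'
```

```text
time_s: 12.7
tool_pos: [513.9, 146.3, 73.4]
eef_rot: [[0.059, 0.998, -0.0], [0.998, -0.059, 0.0], [0.0, -0.0, -1.0]]
ft_force: [-0.6, -0.3, -0.2]
gripper_width: 25.9
```

```bash
python3 -m jog '[[0.026,[-0.001,0,0],[0,0,0]],[0.026,[-0.002,0,0],[0,0,0]],[0.026,[-0.003,0,0],[0,0,0]],[0.026,[-0.003,0,0],[0,0,0]]]'
```

```text
time_s: 13.1
tool_pos: [513.8, 142.9, 73.4]
eef_rot: [[0.059, 0.998, -0.0], [0.998, -0.059, -0.0], [-0.0, -0.0, -1.0]]
ft_force: [-0.3, 0.9, -0.3]
gripper_width: 26.0
```

```bash
python3 -m jog '[[0.026,[-0.001,0,0],[0,0,0]],[0.026,[-0.002,0,0],[0,0,0]],[0.026,[-0.003,0,0],[0,0,0]],[0.026,[-0.003,0,0],[0,0,0]]]'
python3 - <<'E'
from h import *
w=imaging.read_camera('wrist'); s=imaging.read_camera('scene')
cv2.imwrite('pics/c4.png',np.hstack([cv2.resize(w,None,fx=.625,fy=.625)[:250],cv2.resize(s[170:290,245:437],(400,250))])[:,:,::-1])
E
```

```text
time_s: 13.5
tool_pos: [513.6, 139.9, 73.4]
eef_rot: [[0.059, 0.998, -0.0], [0.998, -0.059, -0.0], [-0.0, -0.0, -1.0]]
ft_force: [-0.6, 0.3, -0.1]
gripper_width: 26.1
```

View pics/c4.png

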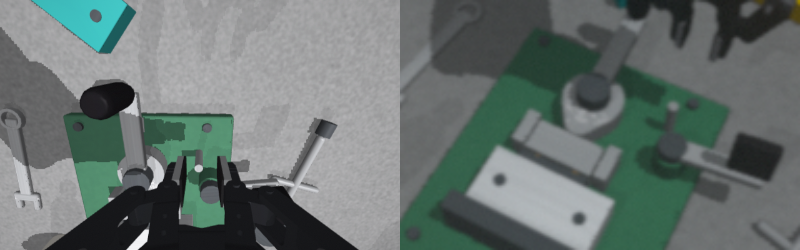

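The picture suggests the lock lever has not moved: the paddle is still at scene (755,155) in the crop while the fingers are near (685,50). The contact force is also about zero. Before going further I'll check numerically where the dark paddle is and look at an enlarged view.

Run:
```python
from h import *
st=telemetry.read_state(); print(st['time_s'],st['tool_pos'],st['gripper_width'])
s=imaging.read_camera('scene'); m=imaging.camera_model('scene'); w=imaging.read_camera('wrist'); mw=imaging.camera_model('wrist')
c=s[165:290,300:450].copy(); c=cv2.resize(c,None,fx=3.2,fy=3.2,interpolation=cv2.INTER_CUBIC)
for X in([513.6,139.9,73],[585.2,147.4,60],[583.1,217.3,88],[515.4,152.3,88]):
    u=proj(m,X)[0]; print(X,u,proj(mw,X)[0]); cv2.circle(c,tuple(int(v) for v in (u-[300,165])*3.2),4,(255,0,0),1)
    cv2.circle(w,tuple(int(v) for v in proj(mw,X)[0]),4,(255,0,0),1) if w.flags.writeable else 0
w=w[150:400,200:520]
cv2.imwrite('pics/c5.png',np.hstack([c,cv2.resize(w,(320,400)) if 0 else cv2.copyMakeBorder(w,0,150,0,0,0)])[:,:,::-1])
```

```text
13.6 [513.56076437 140.11821815  73.36138252] 26.189002767517014
[513.6, 139.9, 73] [385.46436157 204.13085816] [320.74778943 234.14100044]
[585.2, 147.4, 60] [376.41537101 237.96639065] [335.88964346 310.7412188 ]
[583.1, 217.3, 88] [415.96484629 243.12230515] [439.49755901 330.05810961]
[515.4, 152.3, 88] [392.40693934 202.52597481] [340.84910142 245.79390263]
```

View pics/c5.png

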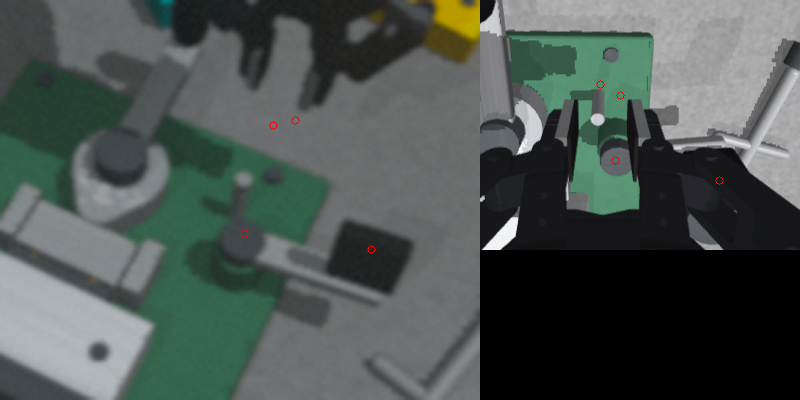

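Run:
```python
from h import *
st=telemetry.read_state(); m=imaging.camera_model('wrist'); p=np.array(st['tool_pos']);R=np.array(st['eef_rot'])
print(m['K'][0,0], m['R']@p+m['t'])
for k in(0,10,20,30,40):
    print(k,*[proj(m,p+R@[x,0,-k])[0].round(0) for x in(-13,13)])
ms=imaging.camera_model('scene')
for k in(0,10,20,30,40):
    print(k,*[((proj(ms,p+R@[x,0,-k])[0]-[300,165])*3.2).round(0) for x in(-13,-27,13,27)])
```

```text
300.7446470654776 [ -0.76035334  20.18800726 199.1608796 ]
0 [302. 234.] [341. 234.]
10 [300. 241.] [342. 241.]
20 [299. 248.] [343. 248.]
30 [298. 256.] [344. 256.]
40 [297. 265.] [345. 265.]
0 [254. 117.] [233. 109.] [294. 133.] [316. 142.]
10 [256. 108.] [235.  99.] [296. 124.] [318. 132.]
20 [258.  98.] [237.  90.] [299. 114.] [321. 123.]
30 [260.  88.] [239.  80.] [302. 104.] [324. 113.]
40 [263.  78.] [240.  70.] [304.  94.] [327. 103.]
```

The lever has not moved. Both views put the real fingertips about 25–30 mm behind the nominal TCP at this opening, so they passed over the paddle (top 108 mm). The lock is still at about 0.1, and the cam and bystanders look undisturbed. I'll rise, go back over the paddle and descend deeper.

```bash
python3 -m jog '[[0.045,[0,0,-0.04],[0,0,0]],[0.045,[0,0,-0.07],[0,0,0]],[0.045,[0.081,0.065,-0.07],[0,0,85]],[0.045,[0.081,0.065,-0.07],[0,0,85]],[0.045,[0.081,0.065,-0.07],[0,0,85]],[0.045,[0.081,0.065,-0.07],[0,0,85]],[0.045,[0.081,0.065,-0.07],[0,0,85]],[0.045,[0.081,0.065,-0.07],[0,0,85]],[0.045,[0.081,0.065,-0.07],[0,0,85]],[0.045,[0.081,0.065,-0.07],[0,0,85]],[0.045,[0.081,0.065,-0.07],[0,0,85]],[0.045,[0.081,0.065,-0.07],[0,0,85]],[0.045,[0.081,0.065,-0.07],[0,0,85]],[0.045,[0.081,0.065,-0.07],[0,0,85]],[0.045,[0.081,0.065,-0.07],[0,0,85]],[0.045,[0.081,0.065,-0.07],[0,0,85]]]'
```

```text
time_s: 15.3
tool_pos: [583.2, 217.2, 143.4]
eef_rot: [[1.0, 0.031, -0.0], [0.031, -1.0, 0.0], [-0.0, -0.0, -1.0]]
ft_force: [0.4, -0.9, -0.2]
gripper_width: 45.1
```

```bash
python3 -m jog '[[0.045,[0,0,0.03],[0,0,0]],[0.045,[0,0,0.055],[0,0,0]],[0.045,[0,0,0.07],[0,0,0]],[0.045,[0,0,0.08],[0,0,0]],[0.045,[0,0,0.088],[0,0,0]],[0.045,[0,0,0.091],[0,0,0]],[0.024,[0,0,0.091],[0,0,0]],[0.024,[0,0,0.091],[0,0,0]],[0.024,[0,0,0.091],[0,0,0]],[0.024,[0,0,0.091],[0,0,0]],[0.024,[0,0,0.091],[0,0,0]]]' 20
python3 - <<'E'
from h import *
w=imaging.read_camera('wrist'); s=imaging.read_camera('scene')
c=cv2.resize(s[165:290,300:450],None,fx=3.2,fy=3.2,interpolation=cv2.INTER_CUBIC)
cv2.imwrite('pics/c6.png',np.hstack([c,cv2.copyMakeBorder(w[150:400,160:480],0,150,0,0,0)])[:,:,::-1])
E
python3 arc.py 585.2 147.4 94 20
```

```text
time_s: 16.4
tool_pos: [583.3, 217.3, 52.7]
eef_rot: [[1.0, 0.029, 0.0], [0.029, -1.0, 0.0], [0.0, -0.0, -1.0]]
ft_force: [-0.4, 0.2, -1.3]
gripper_width: 23.8
16.5 [583.2 217.2  52.5] r 69.9 ang 91.6 yaw 1.7 [0.8 0.2 0.9] [-0.74  0.51  0.45  1.57 -0.24  1.12 -0.2 ] 23.83283471441273
[-0.006, 0.0] -4.7
[-0.011, 0.001] -9.4
[-0.017, 0.002] -14.1
[-0.023, 0.004] -18.8
[-0.028, 0.006] -23.5
[-0.033, 0.008] -28.2
[-0.038, 0.011] -32.9
[-0.043, 0.014] -37.6
[-0.047, 0.018] -42.3
[-0.051, 0.022] -47.0
[-0.055, 0.027] -51.7
[-0.058, 0.031] -56.4
[-0.061, 0.036] -61.1
[-0.064, 0.041] -65.8
[-0.066, 0.046] -70.5
[-0.068, 0.052] -75.2
[-0.069, 0.058] -79.9
[-0.07, 0.063] -84.6
[-0.07, 0.069] -89.3
[-0.07, 0.075] -94.0
```

View pics/c6.png

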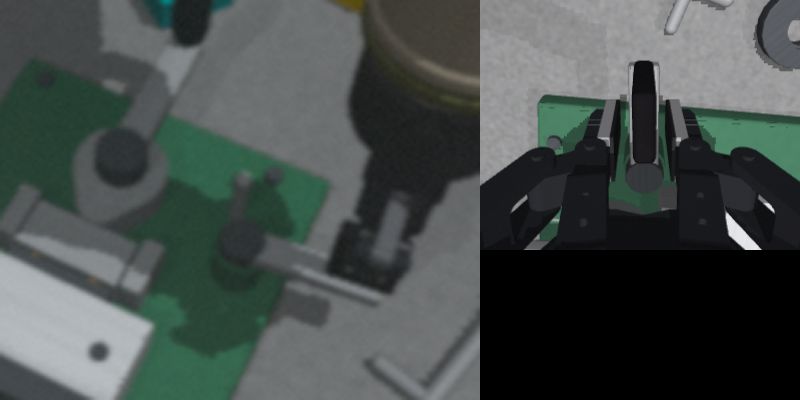

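The right half shows the paddle (645,110) between the pads (605,130) and (680,130). The scene half shows the fingers overlapping the paddle at (370,250). I'll start the swing and watch for the ~2 N friction.

```bash
python3 -m jog '[[0.024,[-0.006,0,0],[0,0,-5]],[0.024,[-0.011,0.001,0],[0,0,-9]],[0.024,[-0.017,0.002,0],[0,0,-14]],[0.024,[-0.023,0.004,0],[0,0,-19]]]'
python3 - <<'E'
from h import *
m=imaging.camera_model('scene'); im=imaging.read_camera('scene'); st=telemetry.read_state(); print(st['ft_force'].round(1))
k=cv2.inRange(im,(0,0,0),(45,45,45)); N,l,s,c=cv2.connectedComponentsWithStats(k)
for i in range(1,N):
    if s[i,4]>40 and abs(c[i]-[400,230]).max()<50: print(c[i].round(1),s[i])
E
```

```text
time_s: 16.9
tool_pos: [560.7, 212.5, 52.5]
eef_rot: [[0.934, 0.356, 0.001], [0.356, -0.934, -0.0], [0.001, 0.0, -1.0]]
ft_force: [2.6, -0.0, -1.6]
gripper_width: 23.9
[ 0.8  0.6 -0.1]
[427.9 204.2] [ 404  165   60   81 1929]
```

A reaction of 2.6 N along +x means the lever is moving. I'll continue the arc.

```bash
python3 arc.py 585.2 147.4 65 14
```

```text
16.95 [559.8 212.2  52.5] r 69.6 ang 111.4 yaw 21.2 [ 0.8  0.6 -0.1] [-0.71  0.45  0.38  1.64 -0.18  1.09  0.1 ] 24.132115379847395
[-0.006, 0.0] -4.6
[-0.011, 0.001] -9.3
[-0.017, 0.002] -13.9
[-0.022, 0.004] -18.6
[-0.027, 0.006] -23.2
[-0.032, 0.008] -27.9
[-0.037, 0.011] -32.5
[-0.042, 0.014] -37.1
[-0.046, 0.018] -41.8
[-0.05, 0.022] -46.4
[-0.054, 0.026] -51.1
[-0.057, 0.031] -55.7
[-0.06, 0.035] -60.4
[-0.063, 0.04] -65.0
```

```bash
python3 -m jog '[[0.024,[-0.006,0,0],[0,0,-5]],[0.024,[-0.011,0.001,0],[0,0,-9]],[0.024,[-0.017,0.002,0],[0,0,-14]],[0.024,[-0.022,0.004,0],[0,0,-19]],[0.024,[-0.027,0.006,0],[0,0,-23]],[0.024,[-0.032,0.008,0],[0,0,-28]],[0.024,[-0.037,0.011,0],[0,0,-32]],[0.024,[-0.042,0.014,0],[0,0,-37]],[0.024,[-0.046,0.018,0],[0,0,-42]],[0.024,[-0.050,0.022,0],[0,0,-46]],[0.024,[-0.054,0.026,0],[0,0,-51]],[0.024,[-0.057,0.031,0],[0,0,-56]],[0.024,[-0.060,0.035,0],[0,0,-60]],[0.024,[-0.063,0.040,0],[0,0,-65]]]'; python3 -m jog '[[0.024,[-0.003,0,0],[0,0,-1]],[0.024,[-0.005,0,0],[0,0,-1]],[0.024,[-0.005,0,0],[0,0,-1]]]'
```

```text
time_s: 18.35
tool_pos: [516.1, 153.5, 52.8]
eef_rot: [[0.074, 0.997, 0.001], [0.997, -0.074, 0.001], [0.001, 0.001, -1.0]]
ft_force: [2.0, 1.5, -0.0]
gripper_width: 23.7
time_s: 18.65
tool_pos: [515.2, 147.8, 52.5]
eef_rot: [[0.061, 0.998, -0.0], [0.998, -0.061, 0.0], [0.0, -0.0, -1.0]]
ft_force: [0.6, 0.9, 0.5]
gripper_width: 23.9
```

```bash
python3 -m jog '[[0.024,[-0.001,0,0],[0,0,0]],[0.024,[-0.002,0,0],[0,0,0]],[0.024,[-0.003,0,0],[0,0,0]],[0.024,[-0.003,0,0],[0,0,0]]]'
```

```text
time_s: 19.05
tool_pos: [515.0, 146.1, 52.4]
eef_rot: [[0.058, 0.998, 0.0], [0.998, -0.058, 0.001], [0.001, 0.0, -1.0]]
ft_force: [0.7, 5.0, 0.3]
gripper_width: 24.2
```

```bash
python3 -m jog '[[0.024,[-0.001,0,0],[0,0,0]],[0.024,[-0.002,0,0],[0,0,0]],[0.024,[-0.002,0,0],[0,0,0]],[0.024,[-0.002,0,0],[0,0,0]]]'
```

```text
time_s: 19.45
tool_pos: [515.0, 146.1, 52.5]
eef_rot: [[0.056, 0.998, 0.001], [0.998, -0.056, 0.003], [0.003, 0.001, -1.0]]
ft_force: [2.6, 9.8, -1.7]
gripper_width: 24.0
```

The lever is against the stop: 9.8 N with no further motion. I'll centre the fingers on the paddle, open, and retreat upwards.

```bash
python3 -m jog '[[0.03,[0.005,0,0],[0,0,0]],[0.04,[0.009,0,0],[0,0,0]],[0.04,[0.009,0,0],[0,0,0]],[0.04,[0.009,0,0],[0,0,0]],[0.04,[0.009,0,-0.02],[0,0,0]],[0.04,[0.009,0,-0.05],[0,0,0]],[0.04,[0.009,0,-0.09],[0,0,0]],[0.04,[0.009,0,-0.14],[0,0,0]],[0.04,[0.05,-0.02,-0.17],[0,0,0]],[0.04,[0.10,-0.02,-0.17],[0,0,0]],[0.04,[0.15,-0.02,-0.17],[0,0,0]],[0.04,[0.20,-0.02,-0.17],[0,0,0]],[0.04,[0.20,-0.02,-0.17],[0,0,0]],[0.04,[0.20,-0.02,-0.17],[0,0,0]],[0.04,[0.20,-0.02,-0.17],[0,0,0]]]'
python3 - <<'E'
from h import *
st=telemetry.read_state(); print(st['tool_pos'],st['ft_force'])
t=imaging.read_camera('top'); s=imaging.read_camera('scene')
h=imaging.camera_model('top')
o=np.array([559,59]);th=-.07;R=np.array([[np.cos(th),-np.sin(th)],[np.sin(th),np.cos(th)]])
A=cv2.resize(t[90:230,180:400],None,fx=2.7,fy=2.7,interpolation=cv2.INTER_CUBIC)[:, :400] if 0 else None
out=[]
for n,im,(x,y,w,hh) in(('top',t,(190,90,220,150)),('scene',s,(220,160,220,150))):
    m=imaging.camera_model(n); c=cv2.resize(im[y:y+hh,x:x+w],None,fx=3.6,fy=3.6,interpolation=cv2.INTER_CUBIC)
    for q in([0,0,65],[-105,0,120],[-50,90,108],[20,90,60]):
        u=(proj(m,np.r_[o+R@q[:2],q[2]])[0]-[x,y])*3.6; cv2.circle(c,tuple(int(v) for v in u),4,(255,0,0),1)
    out.append(c[:299] if 0 else cv2.resize(c,(440,300)))
cv2.imwrite('pics/c7.png',np.vstack(out)[:,:,::-1])
# bystander shift check, before/after, in the top view
b=cv2.imread('pics/top0.png')[:,:,::-1]; d=cv2.absdiff(t,b.copy()).max(2)
for n,(x0,y0,x1,y1) in dict(spanner=(375,150,410,235),oil=(370,90,410,140),key=(192,148,226,208),coil=(214,110,250,146)).items(): print(n,(d[y0:y1,x0:x1]>40).sum())
E
```

```text
time_s: 20.95
tool_pos: [507.1, 342.1, 222.2]
eef_rot: [[0.06, 0.998, 0.0], [0.998, -0.06, -0.001], [-0.001, 0.0, -1.0]]
ft_force: [-0.2, -0.4, -0.0]
gripper_width: 39.7
[507.12098383 342.10833859 222.1772819 ] [-0.16384295 -0.40539196 -0.04315647]
spanner 27
oil 0
key 5
coil 0
```

View pics/c7.png

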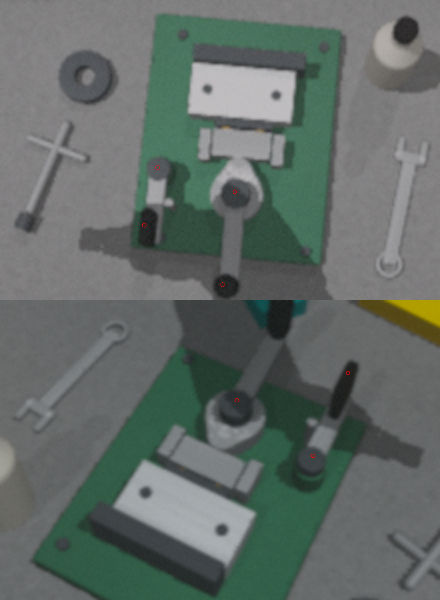

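The lever lies along −x with its paddle (148,228) on the predicted stop position, and the nose (238,165) is on the jaw. The knob (226,286) is within about 4 mm of the cam = 0 prediction. Bystander regions are unchanged apart from shadow. One numeric check of the cam angle and plate position before handing in.

Run:
```python
from h import *
o=np.array([559,59]);th=-.07;R=np.array([[np.cos(th),-np.sin(th)],[np.sin(th),np.cos(th)]])
m=imaging.camera_model('top'); t=imaging.read_camera('top'); b=cv2.imread('pics/top0.png')[:,:,::-1].copy()
for n,im in(('before',b),('after',t)):
    k=cv2.inRange(im,(165,)*3,(255,)*3)[118:155,280:342]; k=cv2.morphologyEx(k,cv2.MORPH_OPEN,np.ones((3,3)))
    c=max(cv2.findContours(k,0,1)[0],key=cv2.contourArea); r=cv2.minAreaRect(c); P=ray(m,np.array(r[0])+[280,118],48)[0,:2]
    print(n,'plate jig',((P-o)@R).round(1),r)
k=cv2.inRange(t,(0,)*3,(45,)*3); N,l,s,c=cv2.connectedComponentsWithStats(k)
for i in range(1,N):
    if s[i,4]>15 and 285<c[i][0]<325 and c[i][1]>215 and c[i][1]<250:
        q=(ray(m,c[i],110)[0,:2]-o)@R; print('knob',c[i],s[i],q.round(1),'cam',np.arctan2(-q[1],-q[0]).round(3))
```

```text
before plate jig [116.    5.4] ((30.410892486572266, 18.891090393066406), (50.547889709472656, 23.980398178100586), 5.710593223571777)
after plate jig [118.5   5.8] ((30.350563049316406, 17.819101333618164), (51.007293701171875, 24.128915786743164), 5.440331935882568)
knob [302.63265306 232.73469388] [297 228  12  11  98] [-105.3   -2.3] cam 0.022
```

```bash
python3 -c "
from cell import order; print(order.finish_job())"
```

```text
the job is handed in; nothing more can be done
None
```

I swung the cam's knob clockwise from about 1.79 rad to its high point, then pushed the lock lever against its stop pin. I released everything, backed the arm off and handed the job in at about 21 s.

**Last checks:**
- **Cam:** it read about 0.02 rad in the top view.
- **Plate:** its centre moved from 116.0 to 118.5 mm from the cam axis, inside the 117.5 to 122 mm band.
- **Lock lever:** it stopped moving under 9.8 N, and its paddle lay on the predicted stop position in both views.
- **Bystanders:** the before and after top views showed no visible shift. The spanner region had 27 changed pixels and the chuck key region 5, which I put down to shadow.
- **Not measured:** I inferred the jaw and pad travel from the cam angle and the plate's movement. My plate figure depends on a jig origin good to only a few mm.

**What went wrong:** my first lock swing passed over the paddle without moving it. The fingertips sat about 25–30 mm behind the nominal TCP at that opening. I saw this from the near-zero force and the pictures, then repeated the swing 20 mm lower, where it worked.

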